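# Clear the tape dispenser, then arm the hall alarm

### The job

The blue tape dispenser has been left in front of the alarm stand. Pick it up and set it down gently, upright and flat on the floor of the black tray, in the free end away from the two keys and not touching them; then press the red button of the chrome alarm fob fully in and let it come out again. Leave the padlock and the keys where they lie.

Things in the scene. Friction and masses are not known exactly. Their poses are not given: they have to be found in the camera images.
- button_top (a point): Centre of the outer face of the red press button (round, 28 mm across, 7 mm proud) of the chrome alarm fob (72 x 46 x 12 mm), fixed at a slope in the alarm stand. This frame's z axis points straight out of the button, up and towards the stand's open side (-x of the stand), 40 degrees from vertical; the button goes in along -z. Its y axis is level.
- fob_button (a joint): Travel of the red button in m: 0 when out, 0.006 fully in. A spring pushes it back out: 1 N at the start of the travel, 4 N fully in.
- stand: Alarm stand, fixed; origin at the centre of its underside, z up, open side -x. Steel base 150 mm wide, 5 mm thick, x -0.045 to +0.06, back board 135 mm high at x = +0.05. A wooden shelf, 150 mm wide, underside 120 mm up, overhangs the fob from x = -0.006 back: its edge is 15 mm behind and 85 mm above the button's face, so a vertical tool would hit it. Letters behind, to 200 mm high.
- dispenser_center (a point): Blue tape dispenser, loose, about 0.35 kg, 130 long (x), 46 wide (y), 84 mm high. Point at its middle, 42 mm above its underside. Base 24 mm high; two flat cheeks, 46 mm over their outer faces, x -0.045 to +0.029, 66 mm high, to grip across from above; white roll 64 mm dia. between them, cutter nose at +x. Starts crosswise, about 90 mm in front (-x) of the stand's origin.
- tray: Black ceramic tray, fixed, outside 252 (x) x 142 (y) x 18 mm, walls 6 mm, inner floor 6 mm above the bench, inside 240 x 130 mm. Origin: centre of the underside. The two keys lie across its -x end (x from -0.115 to -0.053); the free end is +x.
- key_a: Silver key, loose, 65 mm long (x), bow 24 mm across, 5 mm thick, lying in the tray. Origin: middle of its underside, 26 mm from the bow's centre. To be left alone.
- key_b: Second silver key, the same, lying beside the first. To be left alone.
- padlock: Brushed steel padlock lying flat, loose, body 50 x 60 x 24 mm, open shackle reaching to x = +0.084. Origin: centre of the body's underside. To be left alone.
Things that resemble listed ones, but are neither listed nor needed, are in the scene too. Of the things shaped like the part that bears dispenser_center, the blue one is meant.

How it is judged:
By the outcome, as a careful person would: the job done as asked, in the order asked, and still so for the second after the job is handed in, with the robot touching nothing.
It also fails if it takes over 51 s, if anything falls off the work surface, if the arm or the gripper's body presses on something with over 40 N, if the wrist force passes 120 N, or if a joint passes its speed limit or range.

### The arm

A 7-joint arm with a two-finger parallel gripper is mounted at the origin on the work surface. World frame = base frame: x ahead of the robot, y to its left, z up, the work surface at z = 0. Lengths are in m, angles in rad, forces in N, time in s.
With the tool pointing down it reaches from about 0.425 to 1.025 m from the base axis. Payload 9.4 kg.
Tool frame: the origin (TCP) lies at the very end of the fingers, on their centre line; the grasp point (between the pads) lies robot.hold_point_z behind it (robot.hold_point_z is the distance from the TCP to the grasp point, in m); z points along the fingers, y is the line along which they close (so a half turn about z gives the same grasp; the last joint's range is limited). The gripper opens to 85 mm and grips with 20 to 120 N. Pads are 22 mm wide; open, the fingers measure 114 mm over their backs; the gripper's body (76 mm by 85 mm) begins 54 mm behind the grasp point. The pads swing forward as they close: fully open they stand 13 mm farther back than shut.
Start: joints at [-1.182, 0.599, -0.003, 1.599, 0.002, 0.943, -0.08], TCP at [0.326, 0.648, 0.231] pointing down, gripper open.
Joint ranges: [-2.57, 2.57], [-0.35, 1.97], [-1.29, 1.29], [0.11, 2.56], [-1.05, 4.19], [0.11, 1.86], [-2.63, 2.63]. Speed limits (rad/s): [2.22, 2.22, 3.01, 3.01, 3.14, 3.14, 3.14].

### API

Orientations are given as a 3x3 rotation matrix whose columns are the frame's x, y, z axes.
In Python, from cell import robot gives the robot as it stands.
- The arm moves only by the tool move_arm, never from a script. Its argument "steps" is a list of rows, each a list of 2 entries, a list of its own where there are three numbers: the shift along the world's x, y, z each as a share of 400 mm, from -1 to 1, then the turn about the world's z as a share of 360 degrees, from -1 to 1. In form: [[[tx, ty, tz], turn], ...]. A call has exactly 8 rows; each row shifts and turns the commanded pose from where the row before left it; what a row does not reach is not made up. A row lasts 1/8 s, in which the tool goes at most 62.5 mm and 10.7 degrees, less where a joint would pass 70% of its speed; a pose out of reach is approached as far as the arm can. A call with a number of a shift or a turn outside -1 to 1 is refused whole. A call with a gripper value outside its range is refused whole. "hand" is the closure, from 0 (fully open) to 1 (shut), set as the call begins (left out, the last holds). The fingers move at their own pace and stop on an object; "force" is the grip in N (left out, the last holds). Time passes only in rows, so rows that do not move let the fingers close, or fill a call up. It gives the time, the measured TCP pose, the force, the opening and the grip force at its end, in the units of the state.
- robot.get_state(): the state, without advancing time (a new reading comes with each control period).
- robot.get_image(name): name is "side" or "top"; returns (picture, depth): 420x560x3 uint8, blue, green, red; 420x560 float32, m along the optical axis (not along the pixel's ray), 0 where there is no reading.
- robot.camera_info(name): a dict with "camera_matrix" (3x3 intrinsics, pixels), "cam_to_world" (4x4, takes a point from camera to world coordinates). Camera axes: x right, y up, looking along -z (the intrinsics and any distortion apply to the point x, -y, -z); pixel columns grow to the right and rows downward; lengths in m; the calibration is good to about 2 mm. A picture is of the moment at which its call begins. camera_info takes no time and is no camera call.
- robot.close_job(): hands the job in; it is judged then, once.
The state is a dict: "time_s": time; "q": joint angles; "qd": joint speeds; "joint_efforts": joint torques, N m; "eef_pos": TCP position; "ee_rot": TCP orientation; "contact_force": force on the tool from outside, world axes, zero at the start; "torque": the same for the moment, N m; "finger_gap": opening from 0.0 (shut) to 1.0 (fully open); "grip_force": force on a finger pad.
Only numpy, scipy, OpenCV 4.12 (cv2) and the standard library are available. Lean on these libraries where they do the work, as an engineer would, in place of code of your own. Each camera call takes 0.05 s, during which the arm holds its last target. There are 200 camera calls.

## Working session

There is one attempt and no reset: what is moved stays moved. The work goes in short steps, Python scripts to look and compute and a tool call to move; the robot and the scene stay as the last step left them, time stands still between calls to the robot, and variables do not carry over. Pictures are saved under pics/ and viewed, at most 10 in all, crops included, and the job is handed in when it is done.

Besides the shell and the picture viewer there is one more tool, called after ">>>" by a JSON object that holds its "fn" and its "kwargs", one argument or row to a line. move_arm: Moves the arm, as the interface text tells. Its arguments: {"type":"object","properties":{"steps":{"type":"array","items":{"type":"array"}},"hand":{"type":"number"},"force":{"type":"number"}},"required":["steps"]}

```bash
mkdir -p pics
python3 - <<'E'
from cell import robot
import cv2,numpy as np
for n in("top","side"):
    im,d=robot.get_image(n);cv2.imwrite(f"pics/{n}0.png",im);np.save(f"pics/{n}0.npy",d)
    c=robot.camera_info(n);print(n,np.round(c["camera_matrix"],1).tolist(),np.round(c["cam_to_world"],3).tolist(),[k for k in c])
s=robot.get_state();print({k:np.round(v,3).tolist() for k,v in s.items()},robot.hold_point_z)
E
```

```text
top [[430.7, 0.0, 285.7], [0.0, 430.7, 210.3], [0.0, 0.0, 1.0]] [[0.016, 0.989, -0.148, 0.409], [-1.0, 0.019, 0.02, 0.021], [0.023, 0.148, 0.989, 1.003], [0.0, 0.0, 0.0, 1.0]] ['camera_matrix', 'cam_to_world']
side [[505.6, 0.0, 278.7], [0.0, 505.6, 212.0], [0.0, 0.0, 1.0]] [[0.79, 0.326, -0.519, -0.035], [-0.613, 0.427, -0.665, -0.698], [0.004, 0.843, 0.537, 0.632], [0.0, 0.0, 0.0, 1.0]] ['camera_matrix', 'cam_to_world']
{'time_s': 0.1, 'q': [-1.182, 0.6, -0.003, 1.6, 0.002, 0.943, -0.08], 'qd': [-0.001, -0.003, 0.0, -0.002, 0.0, -0.0, 0.001], 'joint_efforts': [0.005, -77.8, 1.57, -25.862, 0.013, 0.006, 0.0], 'eef_pos': [0.325, 0.647, 0.23], 'ee_rot': [[-0.894, 0.449, -0.0], [0.449, 0.894, -0.001], [-0.0, -0.001, -1.0]], 'contact_force': [-0.252, 0.553, 0.372], 'torque': [0.027, -0.063, -0.036], 'grip_force': 0.0, 'finger_gap': 0.999} 0.0187
```

View pics/top0.png

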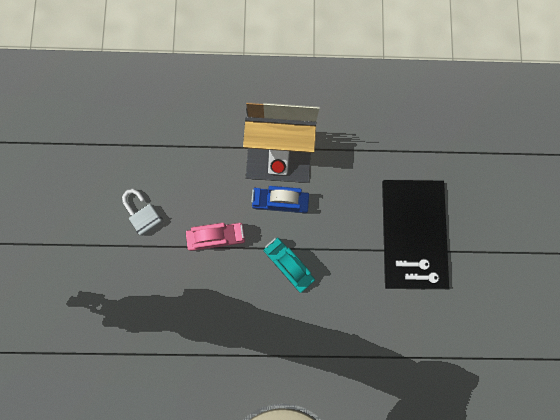

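View pics/side0.png

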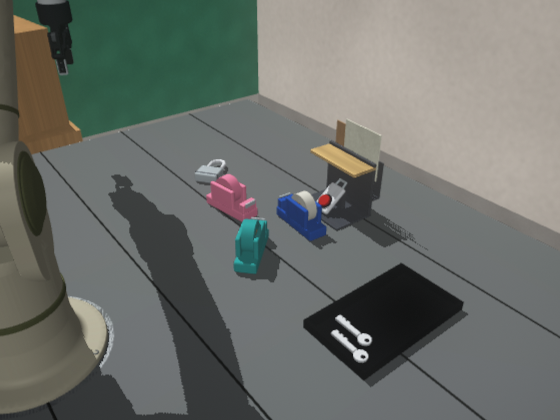

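Candidates shaped like the dispenser, in the top view: blue (280,198), pink (214,236) and teal (289,265). The blue one, lying crosswise in front of the stand, fits the description. I'll enlarge it to confirm and measure.

```bash
cat > h.py <<'E'
from cell import robot
import cv2,numpy as np
def cloud(n,im,d):
    c=robot.camera_info(n);K=np.array(c["camera_matrix"]);T=np.array(c["cam_to_world"])
    v,u=np.mgrid[:420,:560];p=np.dstack([(u-K[0,2])/K[0,0]*d,-(v-K[1,2])/K[1,1]*d,-d])
    w=p@T[:3,:3].T+T[:3,3];w[d==0]=np.nan;return w
def blue(im):
    h=cv2.cvtColor(im,cv2.COLOR_BGR2HSV);return cv2.inRange(h,(108,120,50),(128,255,255))>0
def red(im):
    h=cv2.cvtColor(im,cv2.COLOR_BGR2HSV);return ((h[...,0]<6)|(h[...,0]>176))&(h[...,1]>190)&(h[...,2]>70)
def rect(p):
    (c,s,a)=cv2.minAreaRect((p[:,:2]*1000).astype(np.float32));return np.round(c,1),np.round(s,1),round(a,1)
E
python3 - <<'E'
from h import *
np.set_printoptions(precision=4,suppress=True)
tile=[]
for n,(x,y) in(("top",(230,95)),("side",(265,130))):
    im=cv2.imread(f"pics/{n}0.png");d=np.load(f"pics/{n}0.npy");w=cloud(n,im,d)
    tile.append(cv2.resize(im[y:y+120,x:x+130],None,fx=3,fy=3,interpolation=2))
    b=w[blue(im)];b=b[np.isfinite(b[:,0])];print(n,"blue",len(b),np.percentile(b[:,2],[2,30,50,80,98]))
    b0=b[b[:,2]>.015]; print(" all",rect(b0)); print(" base",rect(b[(abs(b[:,2]-.024)<.005)]));t=b[(b[:,2]>.055)]
    if len(t)>5:print(" cheeks",len(t),rect(t))
    r=red(im);r=r&(np.abs(w[...,0]-.6)<.2); rr=w[r];print(" red",len(rr),np.nanmedian(rr,0),np.nanmin(rr,0),np.nanmax(rr,0)); A=rr-np.nanmean(rr,0);print(" normal",np.linalg.svd(A[np.isfinite(A[:,0])])[2][2])
    if n=="top":
        m=(im.max(2)<20)&(np.arange(560)[None]>360)&(np.arange(420)[:,None]>160)&(np.arange(420)[:,None]<310);m=cv2.morphologyEx(m.astype(np.uint8),cv2.MORPH_CLOSE,np.ones((9,9)))
        C=max(cv2.findContours(m,0,2)[0],key=cv2.contourArea);print("tray px",cv2.boundingRect(C),cv2.minAreaRect(C));mm=np.zeros_like(m);cv2.drawContours(mm,[C],-1,1,-1);tp=w[mm>0];tp=tp[np.isfinite(tp[:,0])];print(" tray",rect(tp),np.percentile(tp[:,2],[5,50,95]),"wall",rect(tp[tp[:,2]>.012]))
        k=(im.min(2)>90)&(mm>0);kp=w[k];print(" keys",rect(kp[np.isfinite(kp[:,0])]),np.nanmin(kp,0),np.nanmax(kp,0))
    # shelf
    h=cv2.cvtColor(im,cv2.COLOR_BGR2HSV);s=(cv2.inRange(h,(12,70,100),(25,255,255))>0)&(np.abs(w[...,2]-.128)<.015)&(w[...,0]>.4);sp=w[s];print(" shelf",len(sp),rect(sp),np.median(sp[:,2]))
cv2.imwrite("pics/crop1.png",np.hstack(tile))
E
```

```text
top blue 842 [0.0206 0.0251 0.0409 0.0657 0.0687]
 all (array([579.3,  14.2]), array([127.9,  46.4]), 86.2)
 base (array([579.1,  14.2]), array([127.8,  45.6]), 86.2)
 cheeks 275 (array([578.9,   7. ]), array([73.4, 46.4]), 86.2)
 red 102 [0.655  0.0223 0.0375] [0.6438 0.0095 0.0273] [0.6669 0.035  0.0465]
 normal [-0.5986  0.0162  0.8009]
tray px (396, 193, 50, 61) ((420.5, 223.0), (49.0, 60.0), -0.0)
 tray (array([ 536. , -312.8]), array([116.5, 134.6]), 85.0) [0.0038 0.0067 0.0148] wall (array([ 519.7, -324.5]), array([116.7,  94.1]), 3.8)Traceback (most recent call last):
  File "<stdin>", line 14, in <module>
    res = np.fmin.reduce(a, axis=axis, out=out, **kwargs)
ValueError: zero-size array to reduction operation fmin which has no identity
```

Run:
```python
from h import *
np.set_printoptions(precision=4,suppress=True)
tile=[]
for n,(x,y) in(("top",(230,95)),("side",(265,130))):
    im=cv2.imread(f"pics/{n}0.png");d=np.load(f"pics/{n}0.npy");w=cloud(n,im,d)
    tile.append(cv2.resize(im[y:y+120,x:x+130],None,fx=3,fy=3,interpolation=2))
    roi=(abs(w[...,0]-.48)<.2)&(abs(w[...,1]+.31)<.13)
    m=(roi&(im.max(2)<32)).astype(np.uint8);m=cv2.morphologyEx(m,cv2.MORPH_OPEN,np.ones((7,7)))
    C=max(cv2.findContours(m,0,2)[0],key=cv2.contourArea);mm=np.zeros_like(m);cv2.drawContours(mm,[C],-1,1,-1);tp=w[mm>0];tp=tp[np.isfinite(tp[:,0])];print(n,cv2.boundingRect(C)," tray",rect(tp),np.percentile(tp[:,2],[5,50,95]))
    q=tp[tp[:,2]>.014];print(" wall",len(q),rect(q))
    k=(im.min(2)>90)&roi;kp=w[k];kp=kp[np.isfinite(kp[:,0])];print(" keys",len(kp),rect(kp),kp.min(0),kp.max(0))
    h=cv2.cvtColor(im,cv2.COLOR_BGR2HSV);s=(cv2.inRange(h,(12,70,100),(25,255,255))>0)&(np.abs(w[...,2]-.128)<.015)&(w[...,0]>.4);sp=w[s];print(" shelf",len(sp),rect(sp),np.median(sp[:,2]))
    r=red(im)&(w[...,0]>.6);rr=w[r];rr=rr[np.isfinite(rr[:,0])];print(" red",len(rr),np.median(rr,0),rr.min(0),rr.max(0))
cv2.imwrite("pics/crop1.png",np.hstack(tile))
```

```text
top (383, 180, 65, 97)  tray (array([ 522.2, -299.2]), array([222.4, 143.9]), 0.3) [0.0038 0.007  0.019 ]
 wall 667 (array([ 522.3, -299.2]), array([222.3, 143.9]), 0.3)
 keys 11902 (array([ 480. , -310.1]), array([399.9, 260. ]), 0.0) [ 0.28   -0.44   -0.0066] [ 0.68   -0.18    0.0174]
 shelf 1849 (array([696.9,  20.1]), array([149.9,  57.2]), 87.3) 0.12879985431184227
 red 102 [0.655  0.0223 0.0375] [0.6438 0.0095 0.0273] [0.6669 0.035  0.0465]
side (305, 266, 156, 104)  tray (array([ 508.4, -301.9]), array([251.9, 142. ]), 0.5) [0.0051 0.0073 0.0189]
 wall 1137 (array([ 508.5, -301.9]), array([251.8, 142. ]), 0.5)
 keys 15906 (array([ 480., -310.]), array([260. , 399.9]), 90.0) [ 0.28   -0.44   -0.0037] [ 0.6799 -0.18    0.0214]
 shelf 1011 (array([588.7, 535.9]), array([ 112.4, 1220.2]), 12.9) 0.12932196918672068
 red 31 [0.6553 0.018  0.0378] [0.6465 0.0103 0.0297] [0.6632 0.0294 0.044 ]
```

View pics/crop1.png

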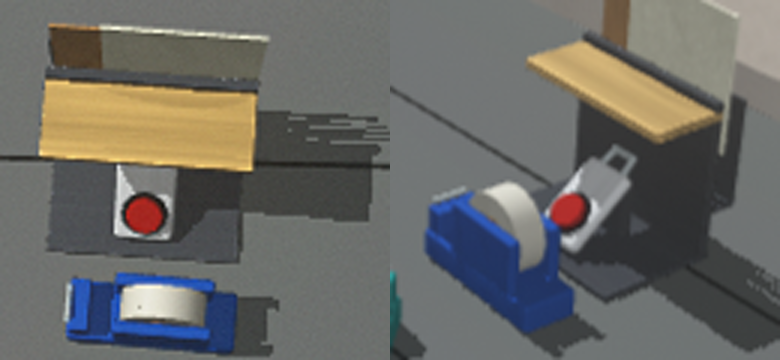

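The crop confirms the blue dispenser: its cutter nose is at the left end (+y) and the red button is behind it, at about (145,213) in the crop. The sizes agree too: 128x46 mm dispenser, 252x142 mm tray. Moving above it now.

>>> {"fn": "move_arm", "kwargs": {
  "steps": [
    [[0.045,-0.1145,-0.01],-0.0133],
    [[0.045,-0.1145,-0.01],-0.0133],
    [[0.045,-0.1145,-0.01],-0.0133],
    [[0.045,-0.1145,-0.01],-0.0133],
    [[0.045,-0.1145,-0.01],-0.0133],
    [[0.045,-0.1145,-0.01],-0.0133],
    [[0.045,-0.1145,-0.01],-0.0133],
    [[0.045,-0.1145,-0.01],-0.0133]
  ],
  "hand": 0.25,
  "force": 40
}}

```text
time_s: 1.1
eef_pos: [0.4699, 0.2798, 0.199]
ee_rot: [[-0.42, 0.907, -0.0], [0.907, 0.42, -0.0], [-0.0, -0.0, -1.0]]
contact_force: [0.8, 0.1, -1.2]
finger_gap: 0.755
grip_force: 0.0
```

>>> {"fn": "move_arm", "kwargs": {
  "steps": [
    [[0.045,-0.1145,-0.01],-0.0133],
    [[0.045,-0.1145,-0.01],-0.0133],
    [[0.045,-0.1145,-0.01],-0.0133],
    [[0.045,-0.1145,-0.01],-0.0133],
    [[0.045,-0.1145,-0.01],-0.0133],
    [[0.045,-0.1145,-0.01],-0.0133],
    [[0,0,0],0],
    [[0,0,0],0]
  ]
}}

```text
time_s: 2.1
eef_pos: [0.5772, 0.007, 0.1749]
ee_rot: [[0.064, 0.998, -0.001], [0.998, -0.064, 0.0], [0.0, -0.001, -1.0]]
contact_force: [0.3, -0.1, 0.2]
finger_gap: 0.751
grip_force: 0.0
```

>>> {"fn": "move_arm", "kwargs": {
  "steps": [
    [[0.004,-0.002,-0.06],0],
    [[0,0,-0.06],0],
    [[0,0,-0.06],0],
    [[0,0,-0.055],0],
    [[0,0,-0.05],0],
    [[0,0,-0.045],0],
    [[0,0,-0.03],0],
    [[0,0,0],0]
  ]
}}

```text
time_s: 3.1
eef_pos: [0.5788, 0.0061, 0.0306]
ee_rot: [[0.064, 0.998, -0.001], [0.998, -0.064, 0.0], [-0.0, -0.001, -1.0]]
contact_force: [-0.1, -0.2, -0.1]
finger_gap: 0.752
grip_force: 0.0
```

Run:
```python
from h import *
tile=[]
for n,(x,y) in(("top",(210,95)),("side",(245,100))):
    im,d=robot.get_image(n);w=cloud(n,im,d)
    tile.append(cv2.resize(im[y:y+160,x:x+130],None,fx=3,fy=3,interpolation=2))
cv2.imwrite("pics/crop2.png",np.hstack(tile))
```

```text
(no output)
```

View pics/crop2.png

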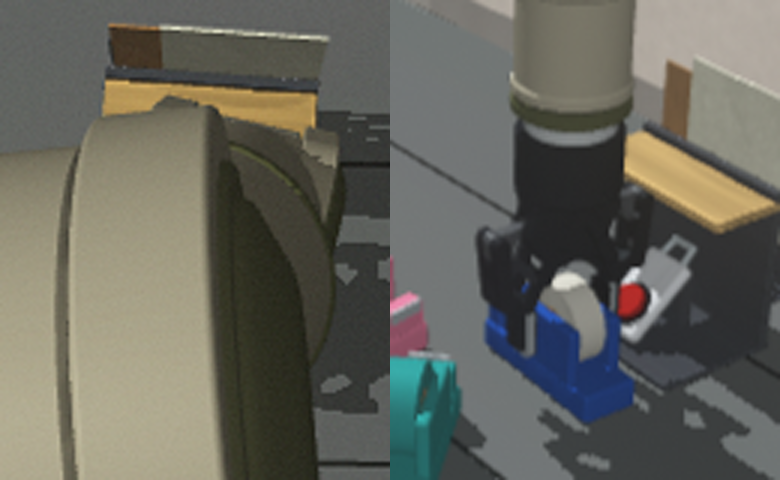

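The fingers straddle the cheeks (crop about (520,330)) and stay clear of the button at (630,300). Closing.

>>> {"fn": "move_arm", "kwargs": {
  "steps": [
    [[0,0,0],0],
    [[0,0,0],0],
    [[0,0,0],0],
    [[0,0,0],0],
    [[0,0,0],0],
    [[0,0,0],0],
    [[0,0,0],0],
    [[0,0,0],0]
  ],
  "hand": 0.7,
  "force": 40
}}

```text
time_s: 4.2
eef_pos: [0.5798, 0.0057, 0.0321]
ee_rot: [[0.065, 0.998, 0.001], [0.998, -0.065, 0.0], [0.0, 0.001, -1.0]]
contact_force: [0.1, -0.5, 6.2]
finger_gap: 0.533
grip_force: 41.5
```

>>> {"fn": "move_arm", "kwargs": {
  "steps": [
    [[0,0,0.02],0],
    [[0,0,0.03],0],
    [[0,0,0.05],0],
    [[0,0,0.05],0],
    [[0,0,0.05],0],
    [[0,0,0.05],0],
    [[0,0,0.02],0],
    [[0,0,0],0]
  ]
}}

```text
time_s: 5.2
eef_pos: [0.5792, 0.0059, 0.1397]
ee_rot: [[0.065, 0.998, 0.001], [0.998, -0.065, 0.0], [0.0, 0.001, -1.0]]
contact_force: [-0.4, 0.9, -5.7]
finger_gap: 0.533
grip_force: 42.3
```

>>> {"fn": "move_arm", "kwargs": {
  "steps": [
    [[-0.009,-0.05,0],-0.016],
    [[-0.009,-0.064,0],-0.02],
    [[-0.009,-0.064,0],-0.02],
    [[-0.009,-0.064,0],-0.02],
    [[-0.009,-0.064,0],-0.02],
    [[-0.009,-0.064,0],-0.02],
    [[-0.009,-0.064,0],-0.02],
    [[-0.009,-0.064,0],-0.02]
  ]
}}

```text
time_s: 6.2
eef_pos: [0.5498, -0.194, 0.1383]
ee_rot: [[0.867, 0.498, -0.002], [0.498, -0.867, 0.0], [-0.001, -0.001, -1.0]]
contact_force: [-0.2, -0.1, -4.8]
finger_gap: 0.532
grip_force: 42.2
```

>>> {"fn": "move_arm", "kwargs": {
  "steps": [
    [[-0.009,-0.064,0],-0.02],
    [[-0.009,-0.064,0],-0.02],
    [[-0.009,-0.064,0],-0.02],
    [[-0.009,-0.064,0],-0.02],
    [[0,-0.014,0],-0.0023],
    [[0,0,0],0],
    [[0,0,0],0],
    [[0,0,0],0]
  ]
}}

```text
time_s: 7.2
eef_pos: [0.5363, -0.3005, 0.1392]
ee_rot: [[1.0, 0.01, -0.0], [0.01, -1.0, 0.001], [-0.0, -0.001, -1.0]]
contact_force: [-1.0, -0.3, -4.5]
finger_gap: 0.532
grip_force: 42.2
```

Run:
```python
from h import *
im,d=robot.get_image("side");w=cloud("side",im,d);cv2.imwrite("pics/carry.png",im)
b=blue(im);b=cv2.morphologyEx(b.astype(np.uint8),2,np.ones((3,3)))>0;p=w[b];p=p[np.isfinite(p[:,0])&(p[:,0]>.4)];print(len(p),rect(p),np.percentile(p,[1,50,99],axis=0).round(4))
z=robot.get_state();print(z["q"],z["eef_pos"],z["contact_force"])
```

```text
1676 (array([ 602.8, -278.3]), array([251.4,  90.7]), 0.7) [[ 0.478  -0.3239  0.0072]
 [ 0.5045 -0.3192  0.1314]
 [ 0.6226 -0.248   0.1743]]
[ 1.63796525e-03  6.70766507e-01  6.55914608e-01  1.96606931e+00
 -6.18362177e-01  7.13659398e-01 -5.23006435e-01] [ 0.53624527 -0.3006431   0.13924502] [ 0.629533   -0.25253791 -4.87571871]
```

View pics/carry.png

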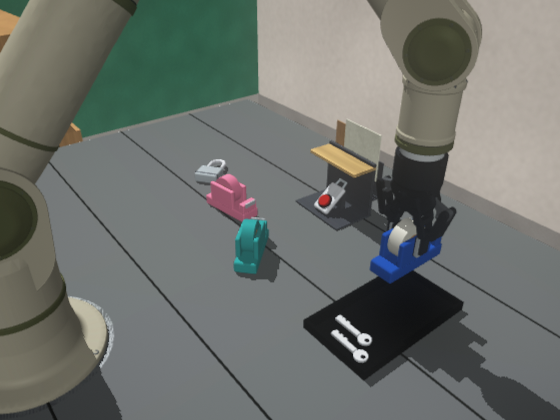

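The dispenser hangs level over the free end at pixel (407,245), with its near end at x = 0.478, clear of the keys. Lowering.

>>> {"fn": "move_arm", "kwargs": {
  "steps": [
    [[0,0,-0.03],0],
    [[0,0,-0.04],0],
    [[0,0,-0.04],0],
    [[0,0,-0.04],0],
    [[0,0,-0.04],0],
    [[0,0,-0.03],0],
    [[0,0,-0.01],0],
    [[0,0,0],0]
  ]
}}

```text
time_s: 8.25
eef_pos: [0.536, -0.3016, 0.0472]
ee_rot: [[1.0, 0.008, -0.0], [0.008, -1.0, -0.0], [-0.0, 0.0, -1.0]]
contact_force: [0.5, -0.4, -3.9]
finger_gap: 0.535
grip_force: 42.3
```

>>> {"fn": "move_arm", "kwargs": {
  "steps": [
    [[0,0,-0.004],0],
    [[0,0,-0.004],0],
    [[0,0,-0.004],0],
    [[0,0,-0.003],0],
    [[0,0,-0.002],0],
    [[0,0,0],0],
    [[0,0,0],0],
    [[0,0,0],0]
  ]
}}

```text
time_s: 9.25
eef_pos: [0.536, -0.3015, 0.0405]
ee_rot: [[1.0, 0.009, -0.0], [0.009, -1.0, -0.0], [-0.0, 0.0, -1.0]]
contact_force: [-0.9, 0.3, -4.0]
finger_gap: 0.533
grip_force: 42.3
```

>>> {"fn": "move_arm", "kwargs": {
  "steps": [
    [[0,0,-0.0015],0],
    [[0,0,-0.0015],0],
    [[0,0,-0.0015],0],
    [[0,0,-0.001],0],
    [[0,0,0],0],
    [[0,0,0],0],
    [[0,0,0],0],
    [[0,0,0],0]
  ]
}}

```text
time_s: 10.25
eef_pos: [0.536, -0.3014, 0.0383]
ee_rot: [[1.0, 0.009, -0.0], [0.009, -1.0, 0.0], [-0.0, -0.0, -1.0]]
contact_force: [-0.4, 0.1, -4.9]
finger_gap: 0.537
grip_force: 42.3
```

>>> {"fn": "move_arm", "kwargs": {
  "steps": [
    [[0,0,-0.001],0],
    [[0,0,-0.001],0],
    [[0,0,-0.001],0],
    [[0,0,-0.001],0],
    [[0,0,0],0],
    [[0,0,0],0],
    [[0,0,0],0],
    [[0,0,0],0]
  ]
}}

```text
time_s: 11.25
eef_pos: [0.5361, -0.3014, 0.0381]
ee_rot: [[1.0, 0.008, 0.001], [0.008, -1.0, 0.001], [0.001, -0.001, -1.0]]
contact_force: [-3.5, 3.7, 14.5]
finger_gap: 0.531
grip_force: 44.6
```

On the floor. Easing off a little, then opening.

>>> {"fn": "move_arm", "kwargs": {
  "steps": [
    [[0,0,0.001],0],
    [[0,0,0.001],0],
    [[0,0,0],0],
    [[0,0,0],0],
    [[0,0,0],0],
    [[0,0,0],0],
    [[0,0,0],0],
    [[0,0,0],0]
  ]
}}

```text
time_s: 12.25
eef_pos: [0.5361, -0.3014, 0.0381]
ee_rot: [[1.0, 0.009, 0.001], [0.009, -1.0, 0.0], [0.001, -0.0, -1.0]]
contact_force: [-2.3, 1.3, 8.5]
finger_gap: 0.532
grip_force: 43.8
```

>>> {"fn": "move_arm", "kwargs": {
  "steps": [
    [[0,0,0],0],
    [[0,0,0],0],
    [[0,0,0],0],
    [[0,0,0],0],
    [[0,0,0],0],
    [[0,0,0],0],
    [[0,0,0],0],
    [[0,0,0],0]
  ],
  "hand": 0.15
}}

```text
time_s: 13.25
eef_pos: [0.536, -0.3014, 0.0375]
ee_rot: [[1.0, 0.009, -0.0], [0.009, -1.0, 0.0], [-0.0, -0.0, -1.0]]
contact_force: [0.1, 0.3, -0.0]
finger_gap: 0.849
grip_force: 0.0
```

>>> {"fn": "move_arm", "kwargs": {
  "steps": [
    [[0,0,0.02],0],
    [[0,0,0.05],0],
    [[0,0,0.06],0],
    [[0,0,0.06],0],
    [[0,0,0.06],0],
    [[0,0,0.06],0],
    [[0,0,0.06],0],
    [[0,0,0.04],0]
  ]
}}

```text
time_s: 14.25
eef_pos: [0.5361, -0.3017, 0.2038]
ee_rot: [[1.0, 0.008, 0.002], [0.008, -1.0, -0.001], [0.002, 0.001, -1.0]]
contact_force: [-0.2, 0.3, -0.3]
finger_gap: 0.844
grip_force: 0.0
```

>>> {"fn": "move_arm", "kwargs": {
  "steps": [
    [[0.012,0.055,0],0.017],
    [[0.012,0.068,-0.01],0.0202],
    [[0.012,0.068,-0.01],0.0202],
    [[0.012,0.068,-0.01],0.0202],
    [[0.012,0.068,-0.01],0.0202],
    [[0.012,0.068,-0.01],0.0202],
    [[0.012,0.068,-0.01],0.0202],
    [[0.012,0.068,-0.01],0.0202]
  ],
  "hand": 0
}}

```text
time_s: 15.25
eef_pos: [0.5744, -0.0883, 0.174]
ee_rot: [[0.534, 0.846, 0.0], [0.846, -0.534, -0.0], [-0.0, 0.0, -1.0]]
contact_force: [-0.2, -0.5, -0.5]
finger_gap: 0.997
grip_force: 0.0
```

>>> {"fn": "move_arm", "kwargs": {
  "steps": [
    [[0.012,0.068,-0.01],0.0202],
    [[0.012,0.068,-0.01],0.0202],
    [[0.012,0.068,-0.01],0.0202],
    [[0.012,0.068,-0.01],0.0202],
    [[0,0.012,-0.02],0.003],
    [[0,0,-0.02],0],
    [[0,0,0],0],
    [[0,0,0],0]
  ]
}}

```text
time_s: 16.25
eef_pos: [0.5936, 0.0234, 0.1416]
ee_rot: [[0.043, 0.999, -0.0], [0.999, -0.043, -0.001], [-0.001, -0.0, -1.0]]
contact_force: [0.1, -0.0, -0.7]
finger_gap: 1.003
grip_force: 0.0
```

Run:
```python
from h import *
np.set_printoptions(precision=4,suppress=True)
im,d=robot.get_image("side");w=cloud("side",im,d)
print("disp"); b=blue(im)&(w[...,1]<-.2)&(w[...,0]>.4)&(w[...,0]<.65)&(w[...,2]>.012)&(w[...,2]<.1);p=w[b];print(len(p),rect(p),p.max(0),p.min(0));t=p[abs(p[:,2]-.03)<.004];print(rect(t),np.median(t[:,2]));t=p[p[:,2]>.062];print("cheek",rect(t),p[:,2].max())
# fingers: points above stand area
f=(abs(w[...,1]-.0235)<.025)&(w[...,0]>.52)&(w[...,0]<.672)&(w[...,2]>.06)&(w[...,2]<.25)&(im.max(2)<80)
q=w[f];q=q[np.isfinite(q[:,0])]
for a in np.arange(.06,.25,.01):
    s=q[(q[:,2]>=a)&(q[:,2]<a+.01)]
    if len(s):print(round(a,2),len(s),s[:,0].min(),s[:,0].max())
cv2.imwrite("pics/pre.png",np.hstack([cv2.resize(im[100:250,240:380],None,fx=2.8,fy=2.8,interpolation=2),cv2.resize(im[220:370,320:460],None,fx=2.8,fy=2.8)]))
```

```text
disp
1841 (array([ 545.7, -299.5]), array([140.7,  97.1]), 27.9) [ 0.6292 -0.2345  0.0817] [ 0.4768 -0.3255  0.012 ]
(array([ 541.9, -304. ]), array([ 46.5, 129.3]), 87.8) 0.03055611828971727
cheek (array([ 534. , -301.5]), array([73.6, 47.7]), 0.4) 0.08172742564543456
0.15 9 0.5440558976368332 0.6372945998686682
0.16 49 0.5361815602528962 0.6487678964885037
0.17 78 0.534860962005884 0.6485442001138607
0.18 83 0.536400672939242 0.6500970235261453
0.19 74 0.5342888282009223 0.6536941714247068
0.2 155 0.520172179101119 0.6677542266335424
0.21 232 0.5201143621322166 0.6675310457797146
0.22 272 0.5202087223956976 0.6647209718371291
0.23 239 0.5208892765334407 0.6659630178954957
0.24 289 0.52050135867798 0.6645831741575459
```

View pics/pre.png

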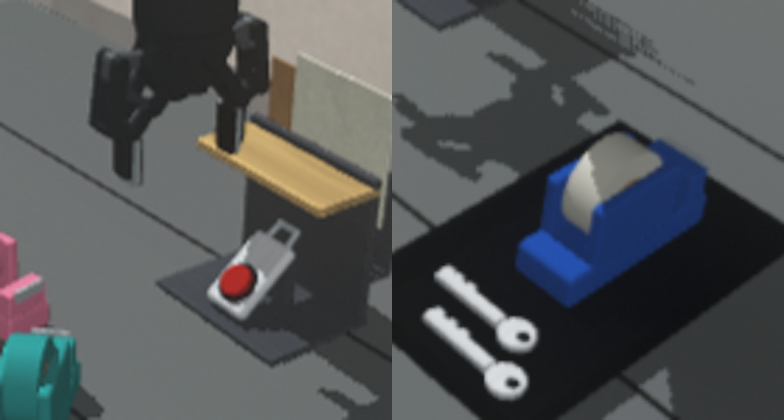

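The dispenser is flat in the tray: its base top is at z = 0.0305 and it is clear of the keys. The finger knuckles stand out further than the tips, so I'll measure the gripper outline in the tool frame before choosing a yaw that clears the shelf.

Run:
```python
from h import *
np.set_printoptions(precision=4,suppress=True)
im,d=robot.get_image("side");w=cloud("side",im,d);s=robot.get_state()
R=np.array(s["ee_rot"]);t=(w-np.array(s["eef_pos"]))@R
dark=(im.max(2)<90)
ok=np.isfinite(t[...,0])&dark&(abs(t[...,0])<.06)&(abs(t[...,1])<.095)&(t[...,2]<-.005)&(t[...,2]>-.17)
q=t[ok]
print(" band: n  x-range | y-range | at y>.055: x-range | corner extent at 50,60,70deg (tip side +y,+-x)")
for a in np.arange(.01,.16,.01):
    b=q[(-q[:,2]>=a)&(-q[:,2]<a+.01)]
    if len(b)<5:continue
    k=b[b[:,1]>.055];kk=b[b[:,1]<-.055]
    pr=lambda v:np.round([np.percentile(v,2),np.percentile(v,98)],4) if len(v)>3 else None
    print(round(a,2),len(b),pr(b[:,0]),pr(b[:,1]),pr(k[:,0]),pr(kk[:,0]),pr(kk[:,1]),[np.round((abs(b[:,1])*np.cos(x)+abs(b[:,0])*np.sin(x)).max(),4) for x in np.radians([0,50,60,70])])
```

```text
band: n  x-range | y-range | at y>.055: x-range | corner extent at 50,60,70deg (tip side +y,+-x)
0.01 20 [-0.0101  0.0079] [-0.0497  0.0458] None None None [np.float64(0.0499), np.float64(0.0366), np.float64(0.0315), np.float64(0.0253)]
0.02 66 [-0.0113  0.0103] [-0.0568  0.0551] None [-0.0065  0.0067] [-0.0575 -0.0552] [np.float64(0.0577), np.float64(0.0414), np.float64(0.034), np.float64(0.0272)]
0.03 80 [-0.0114  0.0103] [-0.057   0.0544] None [-0.0072  0.0073] [-0.0576 -0.0553] [np.float64(0.0579), np.float64(0.0425), np.float64(0.0351), np.float64(0.0275)]
0.04 81 [-0.0109  0.0103] [-0.0568  0.0567] None [-0.0065  0.0084] [-0.057  -0.0551] [np.float64(0.0578), np.float64(0.042), np.float64(0.035), np.float64(0.0269)]
0.05 77 [-0.013   0.0099] [-0.0591  0.058 ] None [-0.0113 -0.0015] [-0.0616 -0.0551] [np.float64(0.0626), np.float64(0.0461), np.float64(0.038), np.float64(0.0304)]
0.06 181 [-0.0136  0.0107] [-0.0745  0.0701] [-0.0132  0.0086] [-0.0138  0.0088] [-0.0749 -0.0553] [np.float64(0.0754), np.float64(0.0563), np.float64(0.0475), np.float64(0.0373)]
0.07 257 [-0.0173  0.01
[... 731 characters left out ...]
.0615] [-0.0126  0.0108] [-0.0142  0.0113] [-0.0692 -0.0565] [np.float64(0.07), np.float64(0.054), np.float64(0.0452), np.float64(0.0362)]
0.12 65 [-0.0314  0.0093] [-0.0391 -0.014 ] None None None [np.float64(0.0401), np.float64(0.0361), np.float64(0.0359), np.float64(0.035)]
0.13 177 [-0.0381  0.0134] [-0.0384  0.0179] None None None [np.float64(0.0395), np.float64(0.0388), np.float64(0.0393), np.float64(0.0395)]
0.14 185 [-0.0381  0.0087] [-0.0383  0.0209] None None None [np.float64(0.0392), np.float64(0.0397), np.float64(0.0399), np.float64(0.0404)]
0.15 188 [-0.0381  0.0105] [-0.0381  0.0207] None None None [np.float64(0.0384), np.float64(0.0409), np.float64(0.0409), np.float64(0.0403)]
```

Only the band 97–106 mm above the TCP passes the shelf (z 0.12–0.129), and the body proper starts above that. With the tool turned about 70°, a tip corner leads to within 10 mm of the knuckle line, so it can reach the button without touching the shelf. Turn first, then shift, then lower.

>>> {"fn": "move_arm", "kwargs": {
  "steps": [
    [[0,0,0],-0.025],
    [[0,0,0],-0.025],
    [[0,0,0],-0.025],
    [[0,0,0],-0.025],
    [[0,0,0],-0.025],
    [[0,0,0],-0.025],
    [[0,0,0],-0.025],
    [[0,0,0],-0.02]
  ]
}}

```text
time_s: 17.35
eef_pos: [0.5937, 0.0244, 0.1417]
ee_rot: [[0.955, 0.296, 0.0], [0.296, -0.955, 0.0], [0.0, 0.0, -1.0]]
contact_force: [0.7, 1.2, 0.2]
finger_gap: 0.998
grip_force: 0.0
```

>>> {"fn": "move_arm", "kwargs": {
  "steps": [
    [[0.02,0.026,0],0],
    [[0.021,0.026,0],0],
    [[0.021,0.026,-0.03],0],
    [[0.021,0.026,-0.04],0],
    [[0,0,-0.04],0],
    [[0,0,-0.04],0],
    [[0,0,-0.02],0],
    [[0,0,0],0]
  ]
}}

```text
time_s: 18.35
eef_pos: [0.6264, 0.0655, 0.0728]
ee_rot: [[0.954, 0.3, -0.001], [0.3, -0.954, -0.0], [-0.001, -0.0, -1.0]]
contact_force: [0.5, 0.6, -0.1]
finger_gap: 0.999
grip_force: 0.0
```

```bash
cat > look.py <<'E'
from h import *
import sys
np.set_printoptions(precision=4,suppress=True)
im,d=robot.get_image("side");w=cloud("side",im,d);s=robot.get_state()
f=np.isfinite(w[...,0])&(im.max(2)<90)&(w[...,0]<.68)&(w[...,0]>.58)&(abs(w[...,1]-.05)<.08)&(w[...,2]>.042)
t=(w-np.array(s["eef_pos"]))@np.array(s["ee_rot"])
f&=(abs(t[...,0])<.045)&(t[...,1]>.03)&(t[...,1]<.08)&(t[...,2]<0)
q=w[f];z=s["eef_pos"][2]
for a in np.arange(0,.12,.01):
    b=q[(q[:,2]-z>=a)&(q[:,2]-z<a+.01)]
    if len(b)>3:i=b[:,0].argmax();print(round(a+z,3),len(b),"max x",b[i],"y",b[:,1].min(),b[:,1].max())
print(s["eef_pos"],s["contact_force"],s["q"])
cv2.imwrite(sys.argv[1],cv2.resize(im[110:250,270:400],None,fx=4,fy=4,interpolation=2)[:,:])
r=red(im)&(w[...,0]>.6);print("red",r.sum(),np.nanmedian(w[r],0))
E
python3 look.py pics/p1.png
```

```text
0.083 6 max x [0.6482 0.0218 0.0878] y 0.016245602825370575 0.021785867831424333
0.093 22 max x [0.6505 0.0154 0.0999] y 0.010011952397993795 0.02348111677873055
0.103 31 max x [0.6504 0.016  0.1096] y 0.00971179407519307 0.023120901387947645
0.113 31 max x [0.649  0.015  0.1154] y 0.00830031000661724 0.024181944338387495
0.123 29 max x [0.6693 0.0121 0.125 ] y -0.0002827827961324747 0.02331403325718473
0.133 99 max x [ 0.6595 -0.0002  0.1403] y -0.008598819258719304 0.03186484113931787
0.143 112 max x [0.6592 0.0001 0.1474] y -0.009123753475920648 0.03388126660912305
0.153 80 max x [0.6575 0.0027 0.1611] y -0.006198225196986429 0.0410153612567532
0.163 66 max x [0.6569 0.0025 0.166 ] y -0.005666351206248699 0.0402503826784083
0.173 82 max x [0.6587 0.0057 0.1806] y -0.005351746661584333 0.033457686229352857
0.183 113 max x [0.6575 0.0048 0.1836] y -0.0037833498687415146 0.03316425967969494
[0.6268 0.0656 0.0734] [0.209  0.4955 0.3177] [-0.5438  0.7604  0.5558  1.9633 -0.6841  0.6128 -0.7989]
red 64 [0.6543 0.0181 0.0369]
```

View pics/p1.png

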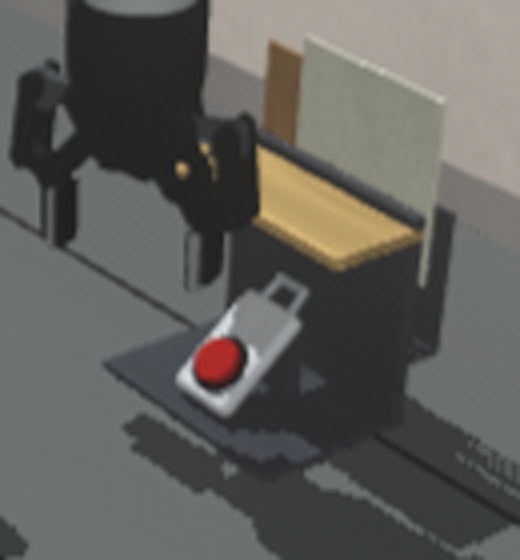

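The tip is right above the button (crop (205,290), button at (218,362)) and the knuckle is about 9 mm short of the shelf edge. Lowering slowly.

>>> {"fn": "move_arm", "kwargs": {
  "steps": [
    [[0.005,0,-0.01],0],
    [[0,0,-0.01],0],
    [[0,0,-0.01],0],
    [[0,0,-0.01],0],
    [[0,0,-0.01],0],
    [[0,0,-0.01],0],
    [[0,0,0],0],
    [[0,0,0],0]
  ]
}}

```text
time_s: 19.4
eef_pos: [0.6289, 0.0661, 0.0495]
ee_rot: [[0.954, 0.3, -0.0], [0.3, -0.954, -0.0], [-0.0, 0.0, -1.0]]
contact_force: [-0.3, -0.1, 0.2]
finger_gap: 0.999
grip_force: 0.0
```

>>> {"fn": "move_arm", "kwargs": {
  "steps": [
    [[0,0,-0.01],0],
    [[0,0,-0.01],0],
    [[0,0,-0.01],0],
    [[0,0,-0.01],0],
    [[0,0,0],0],
    [[0,0,0],0],
    [[0,0,0],0],
    [[0,0,0],0]
  ]
}}

```text
time_s: 20.4
eef_pos: [0.6289, 0.0662, 0.0336]
ee_rot: [[0.954, 0.3, 0.0], [0.3, -0.954, 0.0], [0.0, 0.0, -1.0]]
contact_force: [-0.5, 0.1, -0.8]
finger_gap: 1.003
grip_force: 0.0
```

>>> {"fn": "move_arm", "kwargs": {
  "steps": [
    [[0,0,-0.005],0],
    [[0,0,-0.005],0],
    [[0,0,-0.005],0],
    [[0,0,0],0],
    [[0,0,0],0],
    [[0,0,0],0],
    [[0,0,0],0],
    [[0,0,0],0]
  ]
}}

```text
time_s: 21.4
eef_pos: [0.6289, 0.0662, 0.0275]
ee_rot: [[0.954, 0.301, 0.0], [0.301, -0.954, 0.0], [0.0, -0.0, -1.0]]
contact_force: [-0.8, -0.2, -0.6]
finger_gap: 1.003
grip_force: 0.0
```

>>> {"fn": "move_arm", "kwargs": {
  "steps": [
    [[0,0,-0.004],0],
    [[0,0,-0.004],0],
    [[0,0,0],0],
    [[0,0,0],0],
    [[0,0,0],0],
    [[0,0,0],0],
    [[0,0,0],0],
    [[0,0,0],0]
  ]
}}

```text
time_s: 22.4
eef_pos: [0.6288, 0.0662, 0.0243]
ee_rot: [[0.954, 0.3, -0.0], [0.3, -0.954, -0.0], [-0.0, -0.0, -1.0]]
contact_force: [1.0, 1.7, -1.1]
finger_gap: 0.998
grip_force: 0.0
```

```bash
python3 look.py pics/p2.png
```

```text
0.044 19 max x [0.6508 0.0155 0.0537] y 0.011587198017941946 0.021599825669000317
0.054 25 max x [0.6504 0.0157 0.0641] y 0.011248838073224965 0.02442451158477721
0.064 29 max x [0.6494 0.0181 0.066 ] y 0.01083049338902864 0.022917259884453367
0.074 23 max x [0.6514 0.0317 0.0824] y 0.000822486915617815 0.03167635189445295
0.084 90 max x [0.6628 0.0019 0.0891] y -0.007187145957003649 0.035475107227229796
0.094 103 max x [0.6615 0.0011 0.0974] y -0.007360066415784794 0.040823098734656726
0.104 88 max x [0.6619 0.0029 0.1115] y -0.007362202419986086 0.04183266986040113
0.114 57 max x [0.6697 0.0123 0.1224] y -0.004640615174803853 0.03510503692059397
0.124 85 max x [0.6684 0.0112 0.1257] y -0.0038843855782044745 0.034278712358047136
0.134 101 max x [0.6578 0.0042 0.139 ] y -0.004565239807218124 0.03485515054127053
[0.6288 0.0661 0.0243] [-0.3693  0.1299 -0.4237] [-0.499   0.8227  0.484   1.9727 -0.7415  0.5293 -0.7522]
red 29 [0.6577 0.0167 0.0394]
```

View pics/p2.png

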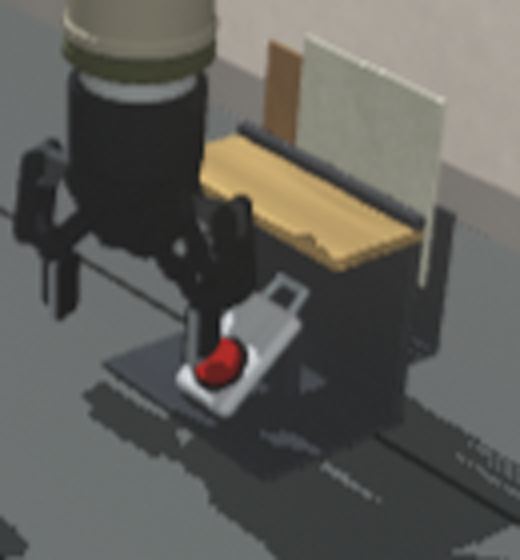

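The tip sits just over the lower half of the button (crop (205,350)). Pressing mostly downwards, in small steps.

>>> {"fn": "move_arm", "kwargs": {
  "steps": [
    [[0,0,-0.004],0],
    [[0,0,-0.004],0],
    [[0,0,-0.002],0],
    [[0,0,0],0],
    [[0,0,0],0],
    [[0,0,0],0],
    [[0,0,0],0],
    [[0,0,0],0]
  ]
}}

```text
time_s: 23.45
eef_pos: [0.6288, 0.0662, 0.0203]
ee_rot: [[0.954, 0.3, -0.0], [0.3, -0.954, 0.0], [-0.0, -0.0, -1.0]]
contact_force: [-0.8, 0.5, -1.0]
finger_gap: 0.998
grip_force: 0.0
```

>>> {"fn": "move_arm", "kwargs": {
  "steps": [
    [[0.001,0,-0.003],0],
    [[0.001,0,-0.003],0],
    [[0,0,-0.002],0],
    [[0,0,0],0],
    [[0,0,0],0],
    [[0,0,0],0],
    [[0,0,0],0],
    [[0,0,0],0]
  ]
}}

```text
time_s: 24.45
eef_pos: [0.6296, 0.0661, 0.0171]
ee_rot: [[0.954, 0.3, 0.0], [0.3, -0.954, -0.0], [0.0, 0.0, -1.0]]
contact_force: [0.4, 0.1, 2.3]
finger_gap: 0.994
grip_force: 0.9
```

>>> {"fn": "move_arm", "kwargs": {
  "steps": [
    [[0.001,0,-0.003],0],
    [[0.001,0,-0.003],0],
    [[0,0,-0.003],0],
    [[0,0,0],0],
    [[0,0,0],0],
    [[0,0,0],0],
    [[0,0,0],0],
    [[0,0,0],0]
  ]
}}

```text
time_s: 25.45
eef_pos: [0.6304, 0.0662, 0.0135]
ee_rot: [[0.954, 0.3, -0.0], [0.3, -0.954, -0.0], [-0.0, -0.0, -1.0]]
contact_force: [-0.1, -0.5, 4.6]
finger_gap: 1.0
grip_force: 1.7
```

>>> {"fn": "move_arm", "kwargs": {
  "steps": [
    [[0.001,0,-0.003],0],
    [[0.001,0,-0.003],0],
    [[0,0,-0.002],0],
    [[0,0,0],0],
    [[0,0,0],0],
    [[0,0,0],0],
    [[0,0,0],0],
    [[0,0,0],0]
  ]
}}

```text
time_s: 26.45
eef_pos: [0.6313, 0.0661, 0.0118]
ee_rot: [[0.954, 0.3, 0.001], [0.3, -0.954, 0.001], [0.001, -0.001, -1.0]]
contact_force: [-6.3, 1.6, 21.1]
finger_gap: 1.0
grip_force: 10.3
```

The force jumped to 21 N after about 6 mm along the button axis, so it should be on the stop. Checking the button's depth in both views.

```bash
cat > btn.py <<'E'
from h import *
n=np.array([-.642,.030,.766])
def off(nm,im,d):
    w=cloud(nm,im,d);r=red(im)&(w[...,0]>.6)&(abs(w[...,1]-.02)<.03);p=w[r];p=p[np.isfinite(p[:,0])]
    return len(p),np.round(np.percentile((p-[.655,.022,.0372])@n,[10,50,90])*1000,1)
im=cv2.imread("pics/side0.png");print("start",off("side",im,np.load("pics/side0.npy")))
im,d=robot.get_image("side");print("now",off("side",im,d))
cv2.imwrite("pics/p3.png",cv2.resize(im[110:250,270:400],None,fx=4,fy=4,interpolation=2))
E
python3 btn.py
```

```text
start (31, array([-2. , -0.4,  1.6]))
now (16, array([-8.1, -5.8, -4.7]))
```

View pics/p3.png

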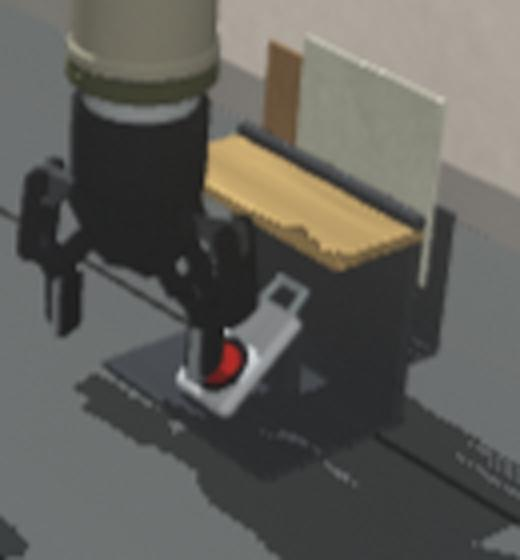

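The face has gone in by about 5.4–6 mm, and the tip (crop (208,355)) is still on the button. A slight extra push makes sure, then I'll let it out along its axis and lift clear.

>>> {"fn": "move_arm", "kwargs": {
  "steps": [
    [[0,0,-0.0015],0],
    [[0,0,0],0],
    [[0,0,0],0],
    [[0,0,0],0],
    [[0,0,0],0],
    [[0,0,0],0],
    [[0,0,0],0],
    [[0,0,0],0]
  ]
}}

```text
time_s: 27.5
eef_pos: [0.6314, 0.0661, 0.0116]
ee_rot: [[0.954, 0.3, 0.001], [0.3, -0.954, 0.001], [0.001, -0.001, -1.0]]
contact_force: [-8.1, 1.7, 26.8]
finger_gap: 1.0
grip_force: 12.7
```

>>> {"fn": "move_arm", "kwargs": {
  "steps": [
    [[-0.003,0,0.005],0],
    [[-0.003,0,0.005],0],
    [[-0.003,0,0.01],0],
    [[-0.003,0,0.02],0],
    [[-0.01,0,0.03],0],
    [[-0.02,0,0.04],0],
    [[-0.04,0,0.05],0],
    [[-0.06,0,0.06],0]
  ]
}}

```text
time_s: 28.5
eef_pos: [0.5738, 0.0661, 0.099]
ee_rot: [[0.954, 0.3, 0.0], [0.3, -0.954, 0.0], [0.0, 0.0, -1.0]]
contact_force: [-0.1, -0.6, -0.4]
finger_gap: 1.006
grip_force: 0.0
```

>>> {"fn": "move_arm", "kwargs": {
  "steps": [
    [[-0.05,0.03,0.08],0],
    [[-0.05,0.05,0.08],0],
    [[-0.03,0.08,0.06],0],
    [[0,0.1,0.04],0],
    [[0,0.1,0],0],
    [[0,0.06,0],0],
    [[0,0,0],0],
    [[0,0,0],0]
  ]
}}

```text
time_s: 29.5
eef_pos: [0.5223, 0.2325, 0.2017]
ee_rot: [[0.954, 0.299, -0.0], [0.299, -0.954, -0.001], [-0.001, 0.001, -1.0]]
contact_force: [-0.3, -0.5, -0.6]
finger_gap: 1.001
grip_force: 0.0
```

```bash
python3 btn.py
python3 - <<'E'
from h import *
im,d=robot.get_image("side");s=robot.get_state();print(s["time_s"],s["contact_force"])
cv2.imwrite("pics/end.png",im)
E
```

```text
start (31, array([-2. , -0.4,  1.6]))
now (59, array([-2.5,  0.1,  1.9]))
29.6 [-0.32310009 -0.4414215  -0.24550722]
```

View pics/end.png

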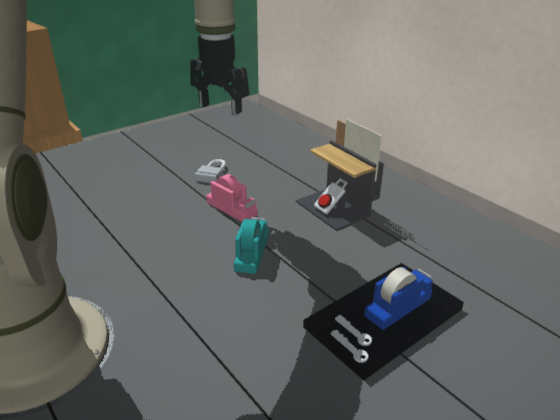

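The button is out again at pixel (324,200). The dispenser stands flat in the tray at (400,295), clear of the keys, and the arm is free of everything. Handing in.

```bash
python3 -c "
from cell import robot
print(robot.close_job())"
```

```text
the job is handed in; nothing more can be done
None
```

The blue dispenser stands flat in the free end of the tray, clear of the keys; the red button was then pressed in to its stop and came out again, and the job is handed in at about 30 s.

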